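Mix a tube of settled solder mask on the touch-start vortex mixer

TASK

The solder-mask ink in the one tube that stands with its flip cap open has settled and needs mixing before use. Press that tube's cap fully shut while it stands in the rack, take the tube out, carry it upright to the vortex mixer, and push its round bottom down into the mixer's sprung cup so that the cup sinks well down on its spring. Finish while still holding the tube upright and pressed down in the cup (do not let go), and leave the other tubes and everything lying around where they are.

Things in the scene. Friction and masses are not known exactly. Their poses are not given: they have to be found in the camera images.
- tube: the tube to mix: amber tube, 28 mm diameter, hemispherical bottom, mouth 95 mm up (101 over the shut cap), 65 g, upright in a rack well, the only one with its white flip cap open. Origin: lowest point of the bottom; z up the tube; cap hinge on its +x side, which faces away from the robot within 0.65 rad. Friction about 0.6: grip with about 40 N to press the cup down
- tube_cap (a joint): hinge of the open cap, rad: 0 = shut flat on the mouth, grows as it opens up and back, 1.57 = cap upright, at most 2.5; starts at 1.5 to 2.2. Stiff: it stays where it is left; about 0.5 to 1 N on the cap's edge moves it (0.02 N m). Below 0.12 counts as shut
- tube_hinge (a point): point on the cap's hinge line, fixed on the tube 18 mm from its axis on its +x side, 97 mm above the tube's bottom; the hinge line runs along the tube's y
- cap_tab (a point): outer face of the open cap's thumb tab, 40 mm from the hinge line. The cap is a disc of 27 mm diameter, 6 mm thick, centred 18 mm from the hinge line, with a 14 mm wide, 3 mm thick tab out to 43 mm from the hinge line. Shut, this point is 22 mm from the tube's axis on its -x side, 100 mm above the tube's bottom; the disc's top is at 101 mm
- rack: fixed grey block, 56 x 246 mm, 50 mm tall, with four wells of 30 mm diameter, 42 mm deep, in a row along its y at -96, -32, 32 and 96 mm; tubes stand on the well floors, 8 mm above the work surface, their mouths 53 mm above the block. Origin under its centre
- tube_b: another amber tube like the task's one, but with its cap already shut, standing in another well of the rack; origin at the lowest point of its round bottom. To be left alone
- tube_c: another amber tube like the task's one, but with its cap already shut, standing in another well of the rack; origin at the lowest point of its round bottom. To be left alone
- tube_d: another amber tube like the task's one, but with its cap already shut, standing in another well of the rack; origin at the lowest point of its round bottom. To be left alone
- mixer: fixed vortex mixer: round white housing, 128 mm diameter at the foot, 100 mm at its top 60 mm up, with a black dial and rocker on its -x face; the sprung cup stands above its centre. Origin under its centre on the work surface
- cup_seat (a point): centre of the inner floor of the mixer's black rubber cup, 90 mm above the work surface while the cup is up; it sinks with the cup. The cup is an open cone, 47 mm outer and about 37 mm inner diameter at its rim, 18 mm above this point, about 26 mm inner at its floor. The tube's round bottom stands on this point when seated
- mixer_cup (a joint): how far the sprung cup is pressed down, m: 0 = up, 0.008 = on its lower stop. Springs back when let go: 3 N start it moving, 0.9 N more for each mm (7.5 N at 5 mm, 10 N at the stop). The mixer runs while the cup is 5 mm or more down
- driver: bystander: green-handled precision screwdriver, 150 mm long, lying; its origin is mid-length on its underside
- flux: bystander: small jar with a black lid and paper label, 38 mm diameter, 36 mm tall; origin under its centre
- phone: bystander: opened phone, 146 x 71 x 8 mm, lying flat; origin under its centre
- tweezers: bystander: dark steel tweezers, 125 mm long, 8 mm high, lying; origin mid-length on the underside
- solder: bystander: solder spool standing on its flange, 54 mm diameter, 32 mm tall; origin under its centre
- board: bystander: bare green circuit board, 55 x 110 x 5 mm, lying flat; origin under its centre
Not all that is in view belongs to the job. What is shaped like the tube but turquoise is not meant.

How it is judged:
On the way, in this order (a step that is already met when the one before it is completed fails the run):
1. the open tube's cap is pressed shut while the tube stands in the rack (value of joint tube_cap below 0.12 rad and height (world z) of tube below 0.02 m), for 0.2 s.
2. the tube, with its cap shut, is lifted clear of the rack (value of joint tube_cap below 0.12 rad and height (world z) of tube above 0.055 m), for 0.1 s.
At the end, for the whole second after the job is handed in: The robot is still holding the tube (fingers on it, more than 3 N), cap shut (within 0.12 rad), upright (within 0.2 rad), its round bottom seated in the mixer's cup (within 8 mm of the seat) and pressing it with more than 5 N, the cup at least 5 mm down, all at rest (value of joint tube_cap below 0.12 rad and value of joint mixer_cup above 0.005 m and distance between tube and cup_seat below 0.008 m and angle between tube's own z axis and vertical below 0.2 rad and contact force between tube and mixer above 5 N and contact force between the fingers and tube above 3 N and linear speed of tube below 0.02 m/s); the arm keeps its last pose, push and grip.
It fails at once if another tube is moved more than 15 mm (distance of any of tube_b, tube_c, tube_d from where it was at the start of the episode above 0.015 m).
It fails at once if a bystander is moved more than 30 mm (distance of any of driver, flux, phone, tweezers, solder, board from where it was at the start of the episode above 0.03 m).
It fails at once if the tube is tipped more than 40 degrees (angle between tube's own z axis and vertical above 0.7 rad).
It also fails if it takes over 48 s, if anything falls off the work surface, if the arm or the gripper's body presses on something with over 40 N, if the wrist force passes 120 N, or if a joint passes its speed limit or range.

ROBOT

A 6-joint arm with a two-finger parallel gripper is mounted at the origin on the work surface. World frame = base frame: x ahead of the robot, y to its left, z up, the work surface at z = 0. Lengths are in m, angles in rad, forces in N, time in s.
With the tool pointing down it reaches from about 0.3 to 0.775 m from the base axis. Payload 14.6 kg.
Tool frame: the origin (TCP) lies between the finger pads; the fingertips stand 14 mm ahead of it and the grasp point (between the pads) lies 5 mm behind it; z points along the fingers, y is the line along which they close (so a half turn about z gives the same grasp; the last joint's range is limited). The gripper opens to 94 mm and grips with 3 to 60 N. Pads are 16 mm wide; open, the fingers measure 119 mm over their backs; the gripper's body (75 mm by 177 mm) begins 78 mm behind the grasp point.
Start: joints at [-1.356, 0.3, 1.521, -0, 1.321, -0.067], TCP at [0.153, -0.528, 0.219] pointing down, gripper open.
Joint ranges: [-3.03, 3.03], [-0.79, 2.21], [0.23, 2.52], [-1.04, 4.18], [0, 3.07], [-2.55, 2.55]. Speed limits (rad/s): [2.22, 2.22, 2.57, 3.14, 3.14, 3.14].

INTERFACE

Orientations are given as [roll, pitch, yaw] about the fixed x, y, z axes, in that order (R = Rz(yaw) Ry(pitch) Rx(roll)).
In Python, from station import ctrl gives the robot as it stands. The module is installed in compiled form; this text tells all that it offers.
- The arm moves only by the tool move_arm, never from a script. Its argument "targets" is a list of rows, each a list of 7 numbers: the opening, from -1 (shut) to 1 (fully open), then the shift along the tool's x, y, z in units of 50 mm (1.0 is 50 mm), then the turn, a rotation vector about the tool's x, y, z in rad. A call has 1 to 12 rows; each row is the pose to reach, as a shift and turn from the pose commanded when the call began, along the tool's axes at that moment; what a row does not reach only later rows make up. A row lasts 1/10 s, in which the tool goes at most 50 mm and 8.59 degrees, less where a joint would pass 70% of its speed; a pose out of reach is approached as far as the arm can. A call with a gripper value outside its range is refused whole. The fingers move at their own pace and stop on an object; "grip_force" is the grip in N (left out, the last holds). Time passes only in rows, so rows that repeat a pose let the fingers close. It gives the time, the measured TCP pose, the force, the opening and the grip force at its end, in the units of the state.
- ctrl.get_obs(): the state, without advancing time (a new reading comes with each control period).
- ctrl.camera(name): name is "side" or "top"; returns (picture, depth): 400x640x3 uint8, red, green, blue; 400x640 float32, m along the optical axis (not along the pixel's ray), 0 where there is no reading.
- ctrl.camera_params(name): a dict with "intrinsics" (3x3 intrinsics, pixels), "rvec" (rotation vector, rad) and "tvec" (3), from world to camera coordinates, as OpenCV has them. Camera axes: x right, y down, z forward; pixel columns grow to the right and rows downward; lengths in m; the calibration is good to about 2 mm. A picture is of the moment at which its call begins. camera_params takes no time and is no camera call.
- ctrl.hand_in(): hands the job in; it is judged then, once.
Trained networks look in the newest picture that a camera, given by its name, has taken for a name from the list of things; names that differ only in an ending like _2 or _b are one class to them, and where a whole thing is asked for, a point or a joint stands for the part that bears it (a point fixed in the world has none). Each returns a list of dicts, best first, with "score" (0 to 1); they miss things now and then, are a little off and sometimes report something else, mostly with a low value. They report only what shows in the picture. A call takes as long as a camera call. They do not tell look-alikes from the thing itself.
- ctrl.cut_out(camera, target): "region" (400x640 bool, what is visible of it) and "point" ([column, row] in pixels, amid what is visible of it).
- ctrl.tip_of(camera, target): "point" ([column, row] in pixels: a listed point, or the origin of a listed thing).
The state is a dict: "time_s": time; "qpos": joint angles; "joint_vel": joint speeds; "tau": joint torques, N m; "ee_pos": TCP position; "eef_rot": TCP orientation; "force": force on the tool from outside, world axes, zero at the start; "moment": the same for the moment, N m; "grip_width": finger opening in m; "grip_force": force on a finger pad.
Only numpy, scipy, OpenCV 4.12 (cv2) and the standard library are available. Lean on these libraries where they do the work, as an engineer would, in place of code of your own. Each camera call takes 0.05 s, during which the arm holds its last target. There are 200 camera calls.

## Working session

There is one attempt and no reset: what is moved stays moved. The work goes in short steps, Python scripts to look and compute and a tool call to move; the robot and the scene stay as the last step left them, time stands still between calls to the robot, and variables do not carry over. Pictures are saved under pics/ and viewed, at most 10 in all, crops included, and the job is handed in when it is done.

Besides the shell and the picture viewer there is one more tool, called after "Call:" by a JSON object that holds its "op" and its "data", one argument or row to a line. move_arm: Moves the arm, as the interface text tells. Its arguments: {"type":"object","properties":{"targets":{"type":"array"},"grip_force":{"type":"number"}},"required":["targets"]}

```bash
mkdir -p pics; cat > h.py <<'E'
import numpy as np, cv2
from station import ctrl
def cam(n):
    p=ctrl.camera_params(n); K=np.array(p["intrinsics"]); R=cv2.Rodrigues(np.array(p["rvec"],float))[0]; t=np.array(p["tvec"],float).ravel(); return K,R,t
def w(n,uv,d):
    K,R,t=cam(n); uv=np.atleast_2d(uv).astype(float); d=np.atleast_1d(d)
    c=np.c_[(uv[:,0]-K[0,2])/K[0,0],(uv[:,1]-K[1,2])/K[1,1],np.ones(len(uv))]*d[:,None]
    return (c-t)@R
def onz(n,uv,z):
    a=w(n,uv,0.0)[0]; b=w(n,uv,1.0)[0]; return a+(b-a)*(z-a[2])/(b[2]-a[2])
def px(n,P):
    K,R,t=cam(n); c=R@np.array(P)+t; return (K@c)[:2]/c[2]
E
python3 - <<'E'
from h import *
for n in("side","top"):
    p,d=ctrl.camera(n); cv2.imwrite(f"pics/{n}0.png",p[...,::-1]); np.savez(f"{n}0.npz",p=p,d=d)
    K,R,t=cam(n); print(n,"campos",-R.T@t, K[0,0])
    for q in("tube","tube_hinge","cap_tab","cup_seat","mixer","rack"):
        print(q,[(np.round(r["point"]).tolist(),round(r["score"],2)) for r in ctrl.tip_of(n,q)])
print(ctrl.get_obs())
E
```

```text
side campos [0.1131614  1.05958432 0.84596521] 392.10212013891635
tube [([349.0, 348.0], 0.87), ([294.0, 278.0], 0.83), ([282.0, 249.0], 0.74), ([244.0, 229.0], 0.71), ([274.0, 261.0], 0.48), ([289.0, 237.0], 0.47), ([296.0, 223.0], 0.46)]
tube_hinge [([342.0, 317.0], 0.97), ([252.0, 250.0], 0.72), ([283.0, 209.0], 0.48)]
cap_tab [([256.0, 210.0], 0.69), ([236.0, 252.0], 0.64), ([360.0, 318.0], 0.61), ([332.0, 275.0], 0.55)]
cup_seat [([311.0, 163.0], 0.53)]
mixer [([312.0, 182.0], 0.61), ([295.0, 220.0], 0.49), ([291.0, 238.0], 0.43)]
rack [([287.0, 244.0], 0.88), ([332.0, 244.0], 0.75)]
top campos [0.2900442  0.03361994 1.32494675] 443.8092455839397
tube [([225.0, 212.0], 0.83), ([264.0, 178.0], 0.69), ([278.0, 134.0], 0.57), ([287.0, 179.0], 0.56), ([159.0, 280.0], 0.56), ([244.0, 179.0], 0.45), ([309.0, 180.0], 0.4)]
tube_hinge [([284.0, 169.0], 0.72), ([251.0, 152.0], 0.66), ([192.0, 263.0], 0.66), ([248.0, 228.0], 0.64)]
cap_tab [([196.0, 279.0], 0.48), ([325.0, 125.0], 0.45), ([242.0, 140.0], 0.44), ([242.0, 240.0], 0.42), ([410.0, 162.0], 0.27)]
cup_seat [([346.0, 198.0], 0.51), ([407.0, 159.0], 0.5)]
mixer [([402.0, 170.0], 0.95)]
rack [([275.0, 182.0], 0.64), ([383.0, 227.0], 0.49)]
{'time_s': 0.7, 'qpos': array([-1.35560514e+00,  2.99903354e-01,  1.52101948e+00,  2.21855469e-05,
        1.32072482e+00, -6.66022066e-02]), 'joint_vel': array([ 0.00066222, -0.00036212, -0.00024227,  0.00333465,  0.00220834,
        0.00073975]), 'tau': array([-5.92047054e-04, -5.31568980e+01, -3.52874744e+01,  7.08922371e-02,
        2.12651066e-02, -2.35634377e-05]), 'ee_pos': array([ 0.15293959, -0.52828357,  0.21943549]), 'eef_rot': array([-3.14153921e+00, -2.51077669e-05,  2.81787900e-01]), 'force': array([ 0.33993032, -0.1043396 ,  1.17840712]), 'moment': array([ 0.01508377, -0.02466743, -0.0081459 ]), 'grip_force': 0.0, 'grip_width': 0.09402337475047491}
```

View pics/side0.png

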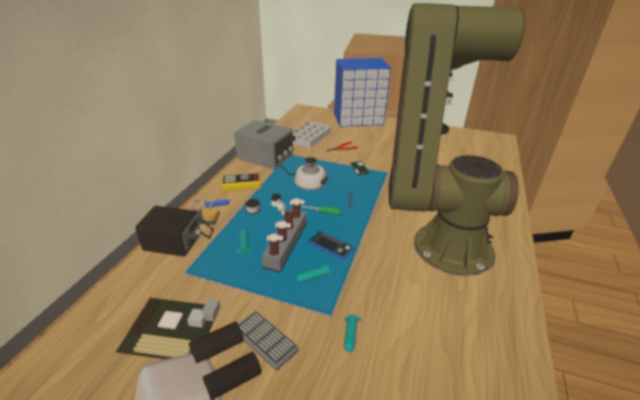

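View pics/top0.png

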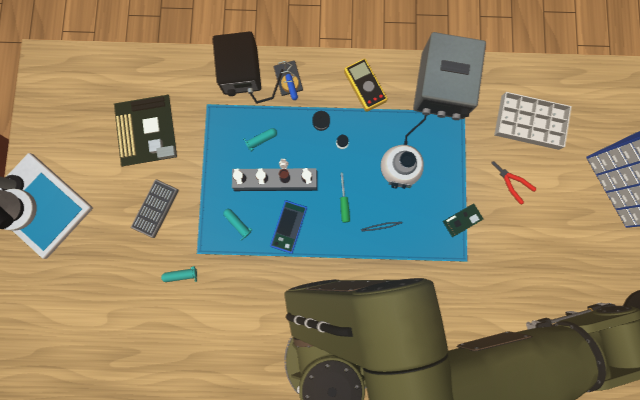

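The top view shows four tubes in the rack, at about (239,176), (262,176), (284,176) and (307,176). Only the one at (284,176) shows an amber mouth, with its cap swung away at (283,163). The turquoise pieces are decoys. The cup is at about (408,160). Next I'll take a crop to confirm and measure.

```bash
python3 - <<'E'
from h import *
z=np.load("top0.npz"); p,d=z["p"],z["d"]
a=cv2.resize(p[135:200,225:325],None,fx=6,fy=6,interpolation=3)
s=np.load("side0.npz"); b=cv2.resize(s["p"][180:275,250:320],None,fx=4,fy=4,interpolation=3)
im=np.zeros((780,600,3),np.uint8); im[:390,:]=a; im[400:780,:280]=b
cv2.imwrite("pics/crop0.png",cv2.resize(im,None,fx=.76,fy=.76)[...,::-1])
v,u=np.mgrid[0:400,0:640]
W=w("top",np.c_[u.ravel(),v.ravel()],d.ravel()).reshape(400,640,3)
def st(m,n): 
    P=W[m]; print(n,len(P),P.mean(0).round(4),P.min(0).round(3),P.max(0).round(3))
box=np.zeros((400,640),bool); box[150:195,225:325]=1
for c in (239,262,284,307):
    st(box&(abs(u-c)<9)&(W[...,2]>.09),c)
rk=box&(abs(W[...,2]-.05)<.006); st(rk,"rack")
print(cv2.minAreaRect(W[rk][:,:2].astype(np.float32)))
box=np.zeros((400,640),bool); box[140:195,375:430]=1
st(box&(W[...,2]>.1),"cup>.1"); st(box&(abs(W[...,2]-.06)<.006),"mixtop")
for z in range(150,185,2): print(z,[(round(float(W[z,c,2]*1000))) for c in range(274,296,1)])
E
```

```text
239 119 [0.4986 0.2612 0.1484] [0.29  0.034 0.094] [0.529 0.282 1.325]
262 115 [0.5005 0.1994 0.1499] [0.29  0.034 0.092] [0.53  0.218 1.325]
284 124 [0.527  0.1412 0.1371] [0.29  0.034 0.09 ] [0.55  0.156 1.325]
307 110 [0.5124 0.0781 0.1077] [0.491 0.065 0.092] [0.534 0.09  0.113]
rack 1098 [0.5111 0.171  0.0497] [0.482 0.054 0.044] [0.546 0.298 0.056]
((0.5138095617294312, 0.17579752206802368), (0.057290542870759964, 0.24306264519691467), 2.2832629680633545)
cup>.1 120 [ 0.5413 -0.1809  0.2286] [ 0.29  -0.226  0.1  ] [0.591 0.034 1.325]
mixtop 606 [ 0.5643 -0.1995  0.0596] [ 0.513 -0.257  0.054] [ 0.621 -0.148  0.066]
150 [2, 6, -3, -1, -4, 1, -2, 0, 4, 2, 2, 0, 1, 7, -2, 2, 2, -2, -3, 0, 0, 5]
152 [8, 2, 0, -7, -4, -1, 1, 0, 0, 2, -1, -3, -2, 0, 2, 1, 0, 0, 5, 2, 3, 4]
154 [-2, 0, -1, 4, 2, 0, 0, 3, -2, 1, 0, 4, -4, -2, -4, 3, 2, -1, -1, 1, -5, 1]
156 [2, 3, -2, -2, 5, 5, -3, -1, 8, -1, -3, -1, -1, -5, 4, 4, -1, 1, -1, -2, 0, 4]
158 [2, 5, 5, 4, -4, -3, -2, 1, 1, 1, 5, -2, -2, 0, -1, 3, 1, 5, 6, 5, -2, -1]
160 [-1, 2, 2, 2, -1, -2, 2, 139, 139, 140, 139, 137, 1, -4, 0, 5, 1, 4, -
[... 443 characters left out ...]
, 50, 46, 49, 57, 52, 53, 50, 51, 57]
172 [54, 45, 44, 51, 47, 97, 90, 88, 87, 88, 90, 87, 88, 95, 49, 49, 52, 47, 53, 47, 47, 49]
174 [49, 53, 1325, 51, 51, 105, 88, 93, 88, 90, 90, 89, 90, 86, 101, 50, 52, 54, 47, 50, 49, 49]
176 [53, 48, 53, 49, 52, 104, 105, 85, 88, 84, 84, 89, 105, 101, 87, 61, 45, 51, 51, 50, 47, 54]
178 [50, 51, 49, 50, 48, 49, 83, 96, 99, 101, 106, 96, 93, 1325, 70, 54, 49, 50, 47, 51, 49, 52]
180 [48, 57, 51, 54, 48, 52, 45, 57, 65, 74, 71, 69, 69, 62, 50, 42, 54, 46, 49, 50, 50, 50]
182 [54, 48, 50, 53, 50, 50, 50, 53, 45, 44, 43, 47, 44, 48, 46, 49, 52, 43, 46, 49, 48, 45]
184 [50, 52, 49, 54, 49, 50, 49, 50, 50, 55, 53, 54, 46, 51, 50, 50, 55, 49, 51, 51, 48, 53]
```

View pics/crop0.png

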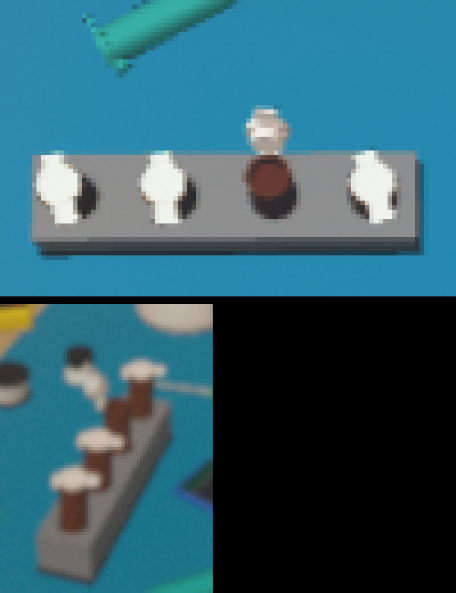

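The crop confirms it: the third tube from the left, mouth at about (283.6,173.4), is the only one with its cap open. The cap stands up and back, near (283,163). Now I'll fit the numbers.

```bash
python3 - <<'E'
from h import *
z=np.load("top0.npz"); p,d=z["p"].astype(int),z["d"]
v,u=np.mgrid[0:400,0:640]
W=w("top",np.c_[u.ravel(),v.ravel()],d.ravel()).reshape(400,640,3)
print("mouth",onz("top",[283.6,173.4],.103))
# rack: left/right/front/back edges
box=np.zeros((400,640),bool); box[160:195,225:325]=1
g=box&(abs(p[...,0]-p[...,2])<25)&(p[...,0]>90)&(p[...,0]<190)&(abs(W[...,2]-.05)<.008)
G=np.array([onz("top",q,.05)[:2] for q in np.argwhere(g)[:,::-1]],np.float32)
print("rack",cv2.minAreaRect(G),len(G))
fr=[];bk=[]
for y in np.arange(.07,.29,.01):
    s=G[abs(G[:,1]-y)<.005,0]; fr.append((y,s.min())); bk.append((y,s.max()))
for e in(fr,bk): print("edge fit x=a*y+b",np.polyfit(*np.median([e],0).T,1))
# closed caps
wh=box&(p.min(2)>200)
n,l,s,c=cv2.connectedComponentsWithStats(wh.astype(np.uint8))
for i in range(1,n):
    if s[i,4]>15: print("white",c[i],s[i,4],onz("top",c[i],.109).round(4))
m=(W[...,2]>.12)&(W[...,2]<.16); m&=(u>270)&(u<296)&(v>150)&(v<172)
P=W[m]; print("cap hi pts",P.mean(0),len(P)); 
from numpy.linalg import svd
print(svd(P-P.mean(0))[2].round(2))
mm=m&(W[...,2]>.136); print("tip",W[mm].mean(0))
mb=np.zeros((400,640),bool); mb[135:185,380:435]=1
dk=mb&(p.max(2)<80)&(W[...,2]>.07)
q=np.argwhere(dk)[:,::-1]; cc,r=cv2.minEnclosingCircle(q.astype(np.float32)); print("cup",cc,r,q.mean(0),onz("top",cc,.108))
mc=cv2.minEnclosingCircle(W[mb&(abs(W[...,2]-.06)<.006)][:,:2].astype(np.float32)); print("mixtop",mc)
for n in("cup_seat","tube_hinge"): pass
for z in range(146,178,2): print(z,[(round(float(W[z,c,2]*1000))) for c in range(394,422,2)])
b=cv2.resize(p[140:190,380:435].astype(np.uint8),None,fx=8,fy=8,interpolation=0); cv2.imwrite("pics/cup.png",b[...,::-1])
E
```

```text
mouth [0.51714796 0.14185746 0.103     ]
rack ((0.5135288238525391, 0.17528283596038818), (0.05590129271149635, 0.24249236285686493), 2.8324382305145264) 1037
edge fit x=a*y+b [-0.0495461   0.49570791]
edge fit x=a*y+b [-0.0235284   0.54192989]
white [237.24210526 175.57894737] 95 [0.506  0.2699 0.109 ]
white [260.18478261 175.64130435] 92 [0.5077 0.2062 0.109 ]
white [306.28421053 175.29473684] 95 [0.5126 0.078  0.109 ]
cap hi pts [0.54047789 0.14220702 0.13193053] 66
[[ 0.64  0.11  0.76]
 [-0.14  0.99 -0.03]
 [-0.75 -0.09  0.65]]
tip [0.54723191 0.14184819 0.14127779]
cup (407.8333435058594, 158.8333282470703) 8.045109748840332 [407.46354167 159.04166667] [ 0.56816608 -0.20466041  0.108     ]
mixtop ((0.5663618445396423, -0.20214933156967163), 0.05587315559387207)
146 [42, 51, 54, 56, 62, 58, 60, 57, 51, 2, 2, 0, 3, 2]
148 [54, 56, 59, 62, 65, 63, 60, 57, 59, 58, 50, 2, 3, 3]
150 [64, 62, 57, 58, 63, 61, 63, 63, 61, 56, 59, 57, -1, 1]
152 [60, 62, 63, 74, 70, 113, 112, 110, 111, 59, 58, 63, 54, -1]
154 [63, 67, 77, 74, 110, 100, 99, 100, 106, 112, 62, 62, 61, 50]
156 [65, 76, 72, 109, 105, 89, 90, 94, 97, 108, 108, 60, 60, 62]
158 [72, 74, 78, 109, 89, 88, 92, 89, 89, 98, 107, 60, 57, 55]
160 [70, 74, 73, 104, 93, 91, 91, 91, 90, 99, 106, 72, 57, 60]
162 [71, 78, 76, 112, 89, 88, 92, 90, 92, 101, 108, 62, 60, 60]
164 [71, 73, 69, 68, 106, 91, 90, 90, 99, 107, 70, 72, 60, 57]
166 [69, 73, 74, 70, 76, 110, 108, 107, 110, 74, 73, 67, 62, 63]
168 [65, 70, 71, 71, 75, 66, 77, 76, 77, 72, 68, 59, 59, 58]
170 [58, 65, 70, 74, 75, 76, 71, 74, 73, 73, 60, 58, 58, 57]
172 [59, 63, 60, 65, 67, 71, 76, 70, 65, 57, 60, 64, 59, 54]
174 [62, 61, 56, 62, 59, 64, 69, 61, 62, 63, 62, 64, 55, 45]
176 [60, 64, 62, 58, 60, 59, 60, 60, 60, 60, 63, 61, 51, 24]
```

View pics/cup.png

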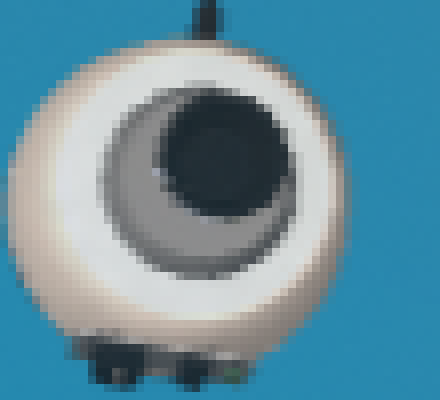

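Fits:
- **Tube axis:** about (0.516, 0.1425), yaw about 0. The rack-well prediction of (0.515, 0.143) agrees.
- **Cap:** about 2.1 rad, hinge at about (0.534, 0.1425, 0.105).
- **Cup:** about (0.568, -0.204). Its floor reads 90 mm, as given.

Next I move behind the cap with the fingers shut.

Call:
{"op": "move_arm", "data": {
  "targets": [
    [-1,12.31,-10.39,0,0,0,0.282],
    [-1,12.31,-10.39,0,0,0,0.282],
    [-1,12.31,-10.39,0,0,0,0.282],
    [-1,12.31,-10.39,0,0,0,0.282],
    [-1,12.31,-10.39,0,0,0,0.282],
    [-1,12.31,-10.39,0,0,0,0.282],
    [-1,12.31,-10.39,0,0,0,0.282],
    [-1,12.31,-10.39,0,0,0,0.282],
    [-1,12.31,-10.39,0,0,0,0.282],
    [-1,12.31,-10.39,0,0,0,0.282],
    [-1,12.31,-10.39,0,0,0,0.282],
    [-1,12.31,-10.39,0,0,0,0.282]
  ],
  "grip_force": 10
}}

```text
time_s: 1.9
ee_pos: [0.4866, -0.027, 0.2197]
eef_rot: [3.141, -0.001, 0.0]
force: [0.1, -0.5, 1.0]
grip_width: 0.0016
grip_force: 0.0
```

Call:
{"op": "move_arm", "data": {
  "targets": [
    [-1,2.2,-3.3,0,0,0,0],
    [-1,2.2,-3.3,0,0,0,0],
    [-1,2.2,-3.3,0,0,0,0],
    [-1,2.2,-3.3,0,0,0,0],
    [-1,2.2,-3.3,0,0,0,0],
    [-1,2.2,-3.3,0,0,0,0],
    [-1,2.2,-3.3,0,0,0,0]
  ]
}}

```text
time_s: 2.6
ee_pos: [0.5955, 0.1351, 0.2195]
eef_rot: [3.141, 0.0, -0.001]
force: [-0.1, -0.5, 0.8]
grip_width: 0.0003
grip_force: 0.0
```

Call:
{"op": "move_arm", "data": {
  "targets": [
    [-1,0.1,-0.1,0.8,0,0,0],
    [-1,0.1,-0.1,1.6,0,0,0],
    [-1,0.1,-0.1,1.6,0,0,0],
    [-1,0.1,-0.1,1.6,0,0,0]
  ]
}}

```text
time_s: 3.0
ee_pos: [0.6009, 0.1401, 0.1409]
eef_rot: [-3.142, -0.001, -0.001]
force: [0.8, 0.1, 0.7]
grip_width: -0.0
grip_force: 0.0
```

```bash
python3 - <<'E'
from h import *
o=[]
for n,(a,b) in (("side",(250,180)),("top",(240,120))):
    p,d=ctrl.camera(n); o.append(cv2.resize(p[b:b+95,a:a+95],None,fx=4,fy=4,interpolation=3))
cv2.imwrite("pics/a1.png",np.hstack(o)[...,::-1]); print(ctrl.get_obs()["ee_pos"])
E
```

```text
[0.60169888 0.14054294 0.14231069]
```

View pics/a1.png

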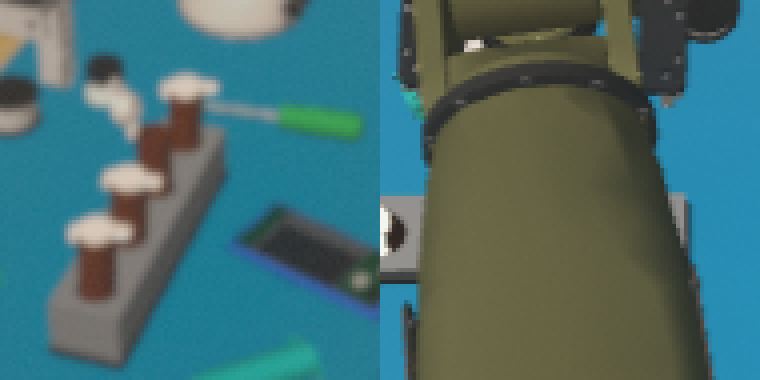

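The side view shows the shut fingers behind the cap, at crop (55,80), and the cap still standing open. The arm blocks the top view. I start the sweep.

Call:
{"op": "move_arm", "data": {
  "targets": [
    [-1,-0.4,-0.04,0.06,0,0,0],
    [-1,-0.7,-0.04,0.06,0,0,0],
    [-1,-0.9,-0.04,0.06,0,0,0],
    [-1,-1.1,-0.04,0.06,0,0,0],
    [-1,-1.3,-0.04,0.06,0,0,0],
    [-1,-1.5,-0.04,0.06,0,0,0],
    [-1,-1.7,-0.04,0.06,0,0,0],
    [-1,-1.85,-0.04,0.06,0,0,0],
    [-1,-1.85,-0.04,0.06,0,0,0]
  ]
}}

```text
time_s: 4.0
ee_pos: [0.5075, 0.143, 0.1365]
eef_rot: [3.142, 0.0, 0.0]
force: [-0.8, 0.4, -0.2]
grip_width: 0.0005
grip_force: 0.0
```

```bash
python3 - <<'E'
from h import *
p,d=ctrl.camera("side"); cv2.imwrite("pics/a2.png",cv2.resize(p[170:265,240:340],None,fx=5,fy=5,interpolation=3)[...,::-1]); o=ctrl.get_obs(); print(o["ee_pos"],o["force"])
E
```

```text
[0.50800467 0.14295962 0.136531  ] [ 0.10341663  0.47830282 -0.51997639]
```

View pics/a2.png

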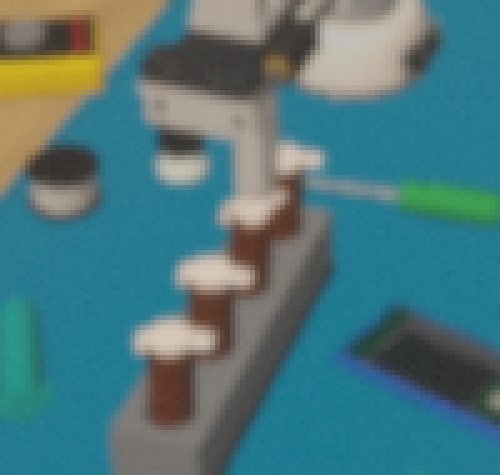

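The cap has swung almost over, at crop (250,205). Now I press it down.

Call:
{"op": "move_arm", "data": {
  "targets": [
    [-1,0,0,0.1,0,0,0],
    [-1,0,0,0.2,0,0,0],
    [-1,0,0,0.24,0,0,0],
    [-1,0,0,0.28,0,0,0],
    [-1,0,0,0.28,0,0,0],
    [-1,0,0,0.28,0,0,0]
  ]
}}

```text
time_s: 4.65
ee_pos: [0.5086, 0.143, 0.1227]
eef_rot: [-3.141, -0.001, -0.0]
force: [0.0, 0.0, 3.8]
grip_width: -0.0001
grip_force: 2.0
```

Contact at a tip height of 0.1087 m, which matches the shut top at 0.109. I press a bit firmer to seat it.

Call:
{"op": "move_arm", "data": {
  "targets": [
    [-1,0,0,0.04,0,0,0],
    [-1,0,0,0.06,0,0,0],
    [-1,0,0,0.06,0,0,0],
    [-1,0,0,0.06,0,0,0]
  ]
}}

```text
time_s: 5.05
ee_pos: [0.5096, 0.1433, 0.1219]
eef_rot: [-3.141, -0.004, -0.0]
force: [-3.2, 0.1, 23.7]
grip_width: 0.0004
grip_force: 12.1
```

Call:
{"op": "move_arm", "data": {
  "targets": [
    [-1,0,0,-0.6,0,0,0],
    [0.15,0.1,0,-1.5,0,0,0],
    [0.15,0.1,0,-1.5,0,0,0],
    [0.15,0.1,0,-1.5,0,0,0],
    [0.15,0.1,0,-1.5,0,0,0]
  ]
}}

```text
time_s: 5.55
ee_pos: [0.5127, 0.1428, 0.1931]
eef_rot: [3.141, 0.002, -0.0]
force: [-0.4, 1.2, -0.4]
grip_width: 0.0289
grip_force: 0.0
```

```bash
python3 - <<'E'
from h import *
p,d=ctrl.camera("side"); cv2.imwrite("pics/a3.png",cv2.resize(p[170:265,240:340],None,fx=5,fy=5,interpolation=3)[...,::-1]); o=ctrl.get_obs(); print(o["ee_pos"],o["force"],o["grip_width"])
v,u=np.mgrid[180:240,270:310]
W=w("side",np.c_[u.ravel(),v.ravel()],d[180:240,270:310].ravel()); c=p[180:240,270:310].reshape(-1,3).min(1)
m=(c>165)&(abs(W[:,2]-.107)<.01)
for y0 in (.078,.143,.207,.27):
    P=W[m&(abs(W[:,1]-y0)<.022)]; print(y0,len(P),P.mean(0).round(4),P[:,2].max().round(3) if len(P) else 0, np.polyfit(P[:,0],P[:,2],1).round(2) if len(P)>5 else 0)
    print(px("side",[.516,y0,.109]))
E
```

```text
[0.51270039 0.1428138  0.19300753] [-0.63469503  0.00234196 -0.19400471] 0.033235446645093106
0.078 39 [0.5151 0.0817 0.1073] 0.111 [-0.05  0.13]
[296.11595444 200.0288035 ]
0.143 41 [0.5104 0.1454 0.1071] 0.111 [0.11 0.05]
[288.49289445 211.01579026]
0.207 46 [0.5116 0.2088 0.1067] 0.111 [-0.01  0.11]
[280.35358394 222.74684011]
0.27 45 [0.5064 0.2722 0.1077] 0.11 [-0.01  0.11]
[271.64704348 235.29542886]
```

View pics/a3.png

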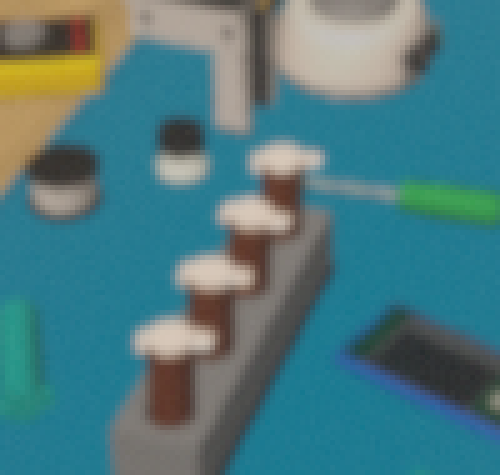

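The cap lies flat like the other three, with the disc at crop (250,212) and 3D slope and height matching. Next I grasp the tube.

Call:
{"op": "move_arm", "data": {
  "targets": [
    [0.15,0.05,-0.02,0,0,0,0],
    [0.15,0.05,-0.02,0,0,0,0],
    [0.15,0.05,-0.02,0.4,0,0,0],
    [0.15,0.05,-0.02,1.0,0,0,0],
    [0.15,0.05,-0.02,1.6,0,0,0],
    [0.15,0.05,-0.02,2.2,0,0,0],
    [0.15,0.05,-0.02,2.35,0,0,0],
    [0.15,0.05,-0.02,2.35,0,0,0],
    [0.15,0.05,-0.02,2.35,0,0,0]
  ]
}}

```text
time_s: 6.5
ee_pos: [0.5164, 0.1441, 0.0782]
eef_rot: [-3.141, -0.002, -0.0]
force: [-1.2, 0.3, 0.1]
grip_width: 0.0539
grip_force: 0.0
```

Call:
{"op": "move_arm", "data": {
  "targets": [
    [-1,0,0,0,0,0,0],
    [-1,0,0,0,0,0,0],
    [-1,0,0,0,0,0,0],
    [-1,0,0,0,0,0,0],
    [-1,0,0,0,0,0,0],
    [-1,0,0,0,0,0,0],
    [-1,0,0,0,0,0,0],
    [-1,0,0,0,0,0,0]
  ],
  "grip_force": 40
}}

```text
time_s: 7.3
ee_pos: [0.516, 0.144, 0.0772]
eef_rot: [-3.141, -0.001, -0.0]
force: [-0.5, 0.3, 5.0]
grip_width: 0.0276
grip_force: 40.0
```

Call:
{"op": "move_arm", "data": {
  "targets": [
    [-1,0,0,-0.3,0,0,0],
    [-1,0,0,-0.8,0,0,0],
    [-1,0,0,-1.4,0,0,0],
    [-1,0,0,-2.0,0,0,0],
    [-1,0,0,-2.6,0,0,0],
    [-1,0,0,-2.8,0,0,0],
    [-1,0,0,-2.8,0,0,0],
    [-1,0,0,-2.8,0,0,0]
  ]
}}

```text
time_s: 8.1
ee_pos: [0.5153, 0.1438, 0.2153]
eef_rot: [3.141, 0.002, -0.0]
force: [-0.5, -0.2, -1.9]
grip_width: 0.0272
grip_force: 40.0
```

Call:
{"op": "move_arm", "data": {
  "targets": [
    [-1,0.1,0.5,0,0,0,0],
    [-1,0.2,1.2,0,0,0,0],
    [-1,0.3,2.0,0,0,0,0],
    [-1,0.42,2.8,0,0,0,0],
    [-1,0.54,3.6,0,0,0,0],
    [-1,0.66,4.4,0,0,0,0],
    [-1,0.78,5.2,0,0,0,0],
    [-1,0.9,6.0,0,0,0,0],
    [-1,1.0,6.6,0,0,0,0],
    [-1,1.05,6.95,0,0,0,0],
    [-1,1.05,6.95,0,0,0,0],
    [-1,1.05,6.95,0,0,0,0]
  ]
}}

```text
time_s: 9.3
ee_pos: [0.568, -0.2028, 0.216]
eef_rot: [-3.141, 0.001, -0.0]
force: [-0.2, -0.4, -0.3]
grip_width: 0.0277
grip_force: 40.0
```

```bash
python3 - <<'E'
from h import *
p,d=ctrl.camera("side"); a,b=270,110; cv2.imwrite("pics/a4.png",cv2.resize(p[b:b+90,a:a+90],None,fx=6,fy=6,interpolation=3)[...,::-1]); o=ctrl.get_obs(); print(o["ee_pos"],o["eef_rot"])
v,u=np.mgrid[b:b+90,a:a+90]; dd=d[b:b+90,a:a+90].ravel()
W=w("side",np.c_[u.ravel(),v.ravel()],dd); c=p[b:b+90,a:a+90].reshape(-1,3).astype(int)
tb=(c[:,0]>c[:,2]+25)&(c[:,0]>c[:,1]+25)&(abs(W[:,1]+.2)<.03)
for lo in np.arange(.13,.24,.01):
    P=W[tb&(W[:,2]>lo)&(W[:,2]<lo+.01)]
    if len(P): print("tube",lo.round(2),len(P),P.mean(0).round(4))
print("lowest",np.sort(W[tb][:,2])[:8].round(3))
k=(c.max(1)<85)&(abs(W[:,2]-.098)<.016)&(abs(W[:,1]+.2)<.035)
P=W[k]; print("cup",len(P),P.mean(0).round(4),P.min(0).round(3),P.max(0).round(3))
E
```

```text
[ 0.56811113 -0.20239825  0.21637017] [-3.14095542e+00  8.74856408e-04  5.94959363e-04]
tube 0.14 1 [ 0.5653 -0.1895  0.1496]
tube 0.15 11 [ 0.5665 -0.1927  0.1544]
tube 0.16 20 [ 0.5647 -0.1907  0.1654]
tube 0.17 12 [ 0.5631 -0.1894  0.176 ]
tube 0.18 15 [ 0.5634 -0.1887  0.1855]
tube 0.19 10 [ 0.5627 -0.189   0.195 ]
tube 0.21 3 [ 0.5547 -0.1917  0.2167]
tube 0.22 2 [ 0.5551 -0.1925  0.2264]
tube 0.23 2 [ 0.5535 -0.1933  0.2323]
lowest [-0.     0.15   0.15   0.152  0.152  0.153  0.153  0.153]
cup 47 [ 0.5696 -0.2049  0.1008] [ 0.547 -0.221  0.09 ] [ 0.587 -0.178  0.109]
```

View pics/a4.png

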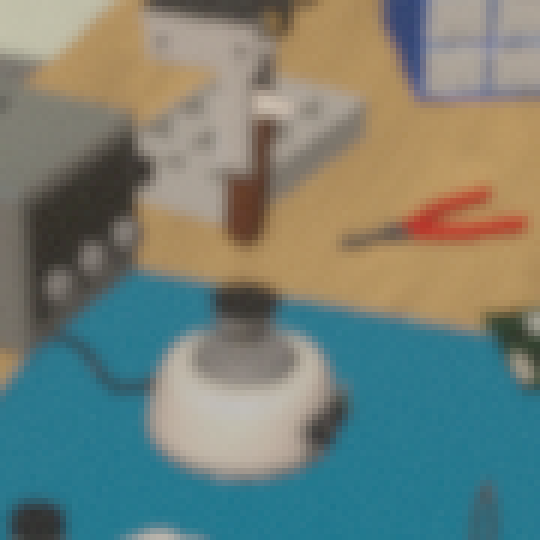

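The side view shows the tube upright in the fingers, its bottom at crop (245,243), right over the cup at (246,295). Now I lower it in.

Call:
{"op": "move_arm", "data": {
  "targets": [
    [-1,0.02,0.03,0.3,0,0,0],
    [-1,0.02,0.03,0.6,0,0,0],
    [-1,0.02,0.03,0.8,0,0,0],
    [-1,0.02,0.03,0.95,0,0,0],
    [-1,0.02,0.03,1.05,0,0,0],
    [-1,0.02,0.03,1.15,0,0,0],
    [-1,0.02,0.03,1.2,0,0,0],
    [-1,0.02,0.03,1.2,0,0,0],
    [-1,0.02,0.03,1.2,0,0,0]
  ]
}}

```text
time_s: 10.25
ee_pos: [0.5694, -0.2051, 0.1575]
eef_rot: [3.141, -0.001, -0.0]
force: [-1.3, 0.6, 3.0]
grip_width: 0.0273
grip_force: 40.0
```

Call:
{"op": "move_arm", "data": {
  "targets": [
    [-1,0,0,0.04,0,0,0],
    [-1,0,0,0.08,0,0,0],
    [-1,0,0,0.11,0,0,0],
    [-1,0,0,0.11,0,0,0],
    [-1,0,0,0.11,0,0,0]
  ]
}}

```text
time_s: 10.75
ee_pos: [0.5694, -0.2051, 0.152]
eef_rot: [3.141, -0.001, -0.0]
force: [-1.8, 2.7, 7.6]
grip_width: 0.0274
grip_force: 40.0
```

Call:
{"op": "move_arm", "data": {
  "targets": [
    [-1,0,0,0.02,0,0,0],
    [-1,0,0,0.03,0,0,0],
    [-1,0,0,0.03,0,0,0],
    [-1,0,0,0.03,0,0,0],
    [-1,0,0,0.03,0,0,0]
  ]
}}

```text
time_s: 11.25
ee_pos: [0.5695, -0.2051, 0.1511]
eef_rot: [3.141, -0.001, -0.0]
force: [-3.3, 2.5, 10.8]
grip_width: 0.0274
grip_force: 40.0
```

```bash
python3 - <<'E'
from h import *
p,d=ctrl.camera("side"); a,b=270,110; cv2.imwrite("pics/a5.png",cv2.resize(p[b:b+90,a:a+90],None,fx=6,fy=6,interpolation=3)[...,::-1]); o=ctrl.get_obs(); print(o["ee_pos"],o["force"],o["grip_force"])
v,u=np.mgrid[b:b+90,a:a+90]; W=w("side",np.c_[u.ravel(),v.ravel()],d[b:b+90,a:a+90].ravel()); c=p[b:b+90,a:a+90].reshape(-1,3).astype(int)
P=W[(c.max(1)<85)&(abs(W[:,2]-.095)<.02)&(abs(W[:,1]+.2)<.035)]; print("cup",len(P),P.mean(0).round(4),P.min(0).round(3),P.max(0).round(3))
E
```

```text
[ 0.56954755 -0.20510515  0.15105626] [-3.21994791  2.34065354 11.36057604] 40.004210472106934
cup 34 [ 0.5637 -0.1949  0.0985] [ 0.547 -0.216  0.09 ] [ 0.587 -0.177  0.112]
```

View pics/a5.png

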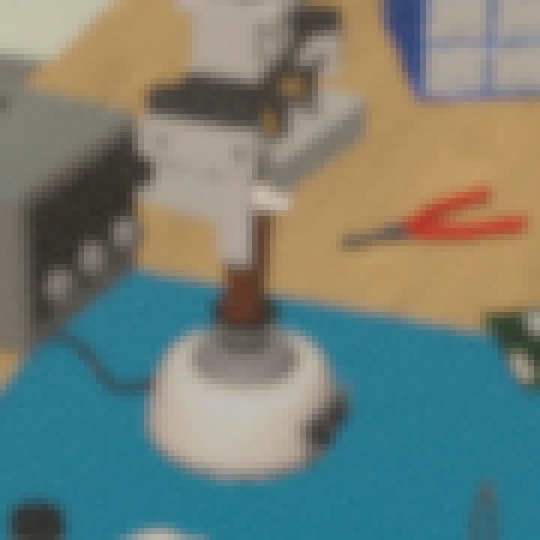

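The tube sits upright inside the sunken cup at crop (247,310). The force is about 12 N and the TCP has gone about 7 mm beyond first contact, so the cup is near its stop. I hand in.

```bash
python3 -c "
from station import ctrl
print(ctrl.hand_in())"
```

```text
the job is handed in; nothing more can be done
None
```

I shut the open tube's cap in the rack, lifted the tube out, and handed in at about 11 s with the tube held upright at 40 N and pressing the mixer cup down about 7 mm with about 12 N; the hand-in returned no verdict.

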